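# Load a solder reel into the gravity feeder

## Task

Stand the loose solder reel on the upper end of the sloped feeder chute, between its rails, and let go of it there. Then push it down the chute until it bears on the sprung escapement stop and the stop visibly yields by about 2 mm, never so hard that the stop trips, and leave the reel resting against the stop without touching it. Do not disturb the multimeter, the flux bottle or the choke.

Things in the scene. Friction and masses are not known exactly. Their poses are not given: they have to be found in the camera images.
- reel: Solder reel: a squat spool, 60 mm across and 40 mm tall, standing on its flange on the bench (a thin loose wire end that cannot be felt rises to 56 mm); 0.2 to 0.3 kg. Round, so any yaw grasps alike, 60 mm across. Origin in the middle of its underside, z up its axis.
- chute_bed: Sloped aluminium bed of the feeder chute, 230 mm long, on a fixed grey stand; place and heading differ each time. Origin in the middle of its sliding floor, 50 mm above the bench; x points downhill along the floor (14 degrees, 0.244 rad, below level), y across, z square to the floor. Two rails, 66 mm apart inside, 4 mm thick, stand 14 mm above the floor along its whole length.
- upper_end (a point): Middle of the floor's upper edge, at x = -115 mm of the bed, 78 mm above the bench. This end is open; set the reel with its centre 40 to 80 mm downhill of it. Friction (about 0.6) holds the reel wherever it is left on the floor, save for slight creep; pushing it downhill takes only about 0.5 to 1.5 N.
- lower_end (a point): Middle of the floor's lower edge, at x = +115 mm of the bed. Uphill of it the escapement (black block with a grey knob, 50 mm long with its plate, 40 mm high) is clamped fast, at a place that differs each time and is not reported: the uphill face of its steel stop plate is anywhere from x = +37 to +65 mm of the bed, so the reel, 60 mm across, meets it with its centre at x = +7 to +35 mm.
- stop_plate (a joint): The escapement's upright sprung stop plate, 40 mm wide, 4 to 26 mm above the floor. Value: how far it is pressed downhill, in m: 0 untouched, 2.5 N per mm, no click. Beyond 4 mm (10 N) it trips and the run is spoilt; it ends at 7 mm. When the pusher withdraws it springs back with the reel until friction and weight hold it, pressed in by some 0.2 to 1 mm.
- multimeter: Bystander: red and black multimeter lying face up, 74 x 148 x 45 mm. Origin in the middle of its underside.
- flux_bottle: Bystander: small white and yellow bottle with a red needle cap, 36 mm across, 88 mm tall. Origin in the middle of its underside.
- choke: Bystander: wound ring choke lying flat, 36 mm across, 13 mm tall. Origin in the middle of its underside.

How it is judged (in metres and radians):
On the way, in this order (a step that is already met when the one before it is completed fails the run):
1. the reel stands flat on the upper end of the bed (its centre at least 30 mm uphill of the bed's middle), between the rails, let go (x of reel in the frame of chute_bed between -0.11 and -0.03 m and y of reel in the frame of chute_bed between -0.006 and 0.006 m and z of reel in the frame of chute_bed between -0.004 and 0.004 m and angle between the z axis of reel and the z axis of chute_bed, either way round below 0.08 rad and contact force between reel and the fingers below 0.1 N), for 0.2 s.
2. the reel, flat in the chute, presses the stop plate in by at least 1.2 mm (3 N) (value of joint stop_plate above 0.0012 m and x of reel in the frame of chute_bed above 0.003 m and z of reel in the frame of chute_bed below 0.005 m and angle between the z axis of reel and the z axis of chute_bed, either way round below 0.1 rad), for 0.1 s.
At the end, for the whole second after the job is handed in: The reel stands flat in the chute (within 0.08 rad and 4 mm of the floor, within 6 mm of the middle between the rails), at rest against the escapement's stop plate, which it keeps pressed in by at least 0.1 mm (value of joint stop_plate above 0.0001 m and x of reel in the frame of chute_bed between 0.003 and 0.045 m and y of reel in the frame of chute_bed between -0.006 and 0.006 m and z of reel in the frame of chute_bed between -0.004 and 0.004 m and angle between the z axis of reel and the z axis of chute_bed, either way round below 0.08 rad and linear speed of reel below 0.02 m/s); the robot touches nothing.
It fails at once if the stop plate is driven in more than 4 mm and trips (value of joint stop_plate above 0.004 m).
It fails at once if the multimeter, the flux bottle or the choke is moved more than 20 mm (distance of any of multimeter, flux_bottle, choke from where it was at the start of the episode above 0.02 m).
It also fails if it takes over 72 s, if anything falls off the work surface, if the arm or the gripper's body presses on something with over 40 N, if the wrist force passes 120 N, or if a joint passes its speed limit or range.

## Robot

A 7-joint arm with a two-finger parallel gripper is mounted at the origin on a cart in front of the work surface, level with it; the furniture and walls round the work are solid. World frame = base frame: x ahead of the robot, y to its left, z up, the work surface at z = 0. Lengths are in mm, angles in rad, forces in N, time in s.
With the tool pointing down it reaches from about 400 to 900 mm from the base axis. Payload 5.5 kg.
Tool frame: the origin (TCP) lies midway between the tips of the shut fingers; the grasp point (between the pads) lies 19 mm behind it (arm.hold_point_z is the distance from the TCP to the grasp point, in mm); z points along the fingers, y is the line along which they close (so a half turn about z gives the same grasp; the last joint's range is limited). The gripper opens to 92 mm and grips with 3 to 60 N. Pads are 19 mm wide; open, the fingers measure 130 mm over their backs; the gripper's body (75 mm by 190 mm) begins 47 mm behind the grasp point.
Start: joints at [-0.891, 0.501, -0.427, 1.55, 0.221, 1.138, -0.21], TCP at [263.107, 594.369, 226.729] pointing down, gripper open.
Joint ranges: [-2.88, 2.88], [-0.31, 2.03], [-1.54, 1.56], [0.2, 2.42], [-1.41, 4.55], [0.19, 2.02], [-2.57, 2.57]. Speed limits (rad/s): [2.57, 2.57, 3.14, 3.14, 3.14, 3.14, 3.14].

## Interface

Orientations are given as a 3x3 rotation matrix whose columns are the frame's x, y, z axes.
In Python, from rig import arm gives the robot as it stands.
- The arm moves only by the tool carry_out, never from a script. Its argument "deltas" is a list of rows, each a list of 2 entries, a list of its own where there are three numbers: the shift along the tool's x, y, z in m, then the turn, a rotation vector about the tool's x, y, z in rad. In form: [[[dx, dy, dz], [wx, wy, wz]], ...]. A call has 1 to 12 rows; each row shifts and turns the commanded pose from where the row before left it, along the tool's axes as they then stand; what a row does not reach is not made up. A row lasts 1/8 s, in which the tool goes at most 62.5 mm and 10.7 degrees, less where a joint would pass 70% of its speed; a pose out of reach is approached as far as the arm can. A call is refused whole if a number of a shift passes 0.0625 or a number of a turn 0.188, either way. A call with a gripper value outside its range is refused whole. "gripper" is the opening, from 0 (shut) to 1 (fully open), set as the call begins (left out, the last holds). The fingers move at their own pace and stop on an object; "squeeze" is the grip in N (left out, the last holds). Time passes only in rows, so rows that do not move let the fingers close. It gives the time, the measured TCP pose, the force, the opening and the grip force at its end, in the units of the state.
- arm.state(): the state, without advancing time (a new reading comes with each control period).
- arm.grab_frame(name): name is "scene" or "top" or "wrist"; returns the picture (420x560x3 uint8, red, green, blue); there is no depth.
- arm.camera_info(name): a dict with "intrinsics" (3x3 intrinsics, pixels), "k1" (the pictures are not rectified: a ray, as slopes to the right and down, at radius r is drawn at 1 + k1 r^2 times it, then the intrinsics apply), "extrinsics" (4x4, takes a point from world to camera coordinates). Camera axes: x right, y down, z forward; pixel columns grow to the right and rows downward; lengths in mm; the calibration is good to about 2 mm. A picture is of the moment at which its call begins: read the wrist's pose just before it. camera_info takes no time and is no camera call; for the wrist camera it gives the pose at the moment of the call.
- arm.job_done(): hands the job in; it is judged then, once.
Trained networks look in the newest picture that a camera, given by its name, has taken for a name from the list of things; names that differ only in an ending like _2 or _b are one class to them, and where a whole thing is asked for, a point or a joint stands for the part that bears it (a point fixed in the world has none). Each returns a list of dicts, best first, with "p" (0 to 1); they miss things now and then, are a little off and sometimes report something else, mostly with a low value. They report only what shows in the picture. A call takes as long as a camera call.
- arm.recognise(camera, name): "location" ([x, y, z] in mm, in the coordinates of the camera as it stood for that picture, good to about 4 mm: the middle of the surface that is visible of it).
The state is a dict: "time_s": time; "q": joint angles; "joint_vel": joint speeds; "effort": joint torques, N m; "eef_pos": TCP position; "ee_rot": TCP orientation; "ft_force": force on the tool from outside, world axes, zero at the start; "torque": the same for the moment, N m; "width": opening from 0.0 (shut) to 1.0 (fully open); "grip_force": force on a finger pad.
Only numpy, scipy, OpenCV 4.12 (cv2) and the standard library are available. Lean on these libraries where they do the work, as an engineer would, in place of code of your own. Each camera call takes 0.05 s, during which the arm holds its last target. There are 200 camera calls.

## Working session

There is one attempt and no reset: what is moved stays moved. The work goes in short steps, Python scripts to look and compute and a tool call to move; the robot and the scene stay as the last step left them, time stands still between calls to the robot, and variables do not carry over. Pictures are saved under pics/ and viewed, at most 11 in all, crops included, and the job is handed in when it is done.

Besides the shell and the picture viewer there is one more tool, called as name(argument=value, ...) on one line, values as JSON. carry_out: Moves the arm, as the interface text tells. Its arguments: {"type":"object","properties":{"deltas":{"type":"array","items":{"type":"array"}},"gripper":{"type":"number"},"squeeze":{"type":"number"}},"required":["deltas"]}

```bash
mkdir -p pics; ls; python3 - <<'E'
from rig import arm
import cv2,numpy as np
s=arm.state();print(s['time_s'],s['eef_pos'],np.round(s['ee_rot'],3).tolist(),s['width'],arm.hold_point_z)
for c in ['scene','top']:
    im=arm.grab_frame(c);cv2.imwrite(f'pics/{c}0.png',im[:,:,::-1])
    i=arm.camera_info(c);E=np.array(i['extrinsics']);print(c,np.round(i['intrinsics'],1).tolist(),i['k1'],np.round(E,3).tolist())
    for n in ['reel','chute_bed','stop_plate','multimeter','flux_bottle','choke']:
        for d in arm.recognise(c,n)[:2]:
            print(n,round(d['p'],2),np.round(np.linalg.inv(E)@np.append(d['location'],1),1)[:3])
E
```

```text
pics
0.0 [262.88043119 593.67069906 225.67477146] [[-0.914, 0.405, -0.001], [0.405, 0.914, -0.002], [0.0, -0.002, -1.0]] 1.0020158405806672 18.8
scene [[490.7, 0.0, 280.6], [0.0, 490.7, 206.1], [0.0, 0.0, 1.0]] -0.08755067423924907 [[0.823, -0.568, -0.016, -221.625], [-0.438, -0.615, -0.655, 505.206], [0.363, 0.546, -0.755, 608.609], [0.0, 0.0, 0.0, 1.0]]
reel 0.71 [427.4 183.2  45.3]
chute_bed 0.66 [570.6 328.6  61.4]
stop_plate 0.6 [355.3 240.4  11.5]
multimeter 0.92 [512.5 548.7  33.7]
flux_bottle 0.57 [720.4 206.6  43.5]
choke 0.75 [356.7 241.8  11. ]
top [[423.2, 0.0, 275.4], [0.0, 423.2, 212.8], [0.0, 0.0, 1.0]] -0.08598033848585779 [[0.001, -1.0, 0.031, 354.282], [-0.985, -0.007, -0.171, 556.095], [0.172, -0.031, -0.985, 840.898], [0.0, 0.0, 0.0, 1.0]]
reel 0.78 [425.9 188.6  32.9]
chute_bed 0.82 [571.2 332.9  57.3]
stop_plate 0.42 [514.7 369.3  60.8]
multimeter 0.97 [514.5 554.1  34.5]
flux_bottle 0.71 [574.  333.3  57.3]
flux_bottle 0.65 [724.  214.   49.3]
choke 0.59 [352.8 242.3  10.2]
```

View pics/scene0.png

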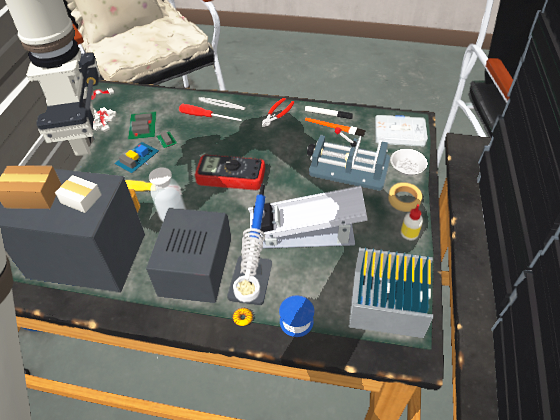

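View pics/top0.png

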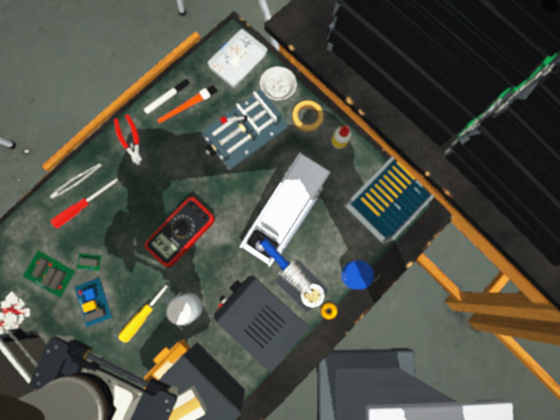

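```bash
python3 - <<'E'
import cv2,numpy as np
a=cv2.imread('pics/top0.png')[140:290,225:375];b=cv2.imread('pics/scene0.png')[170:310,230:380]
A=cv2.resize(a,(400,400),interpolation=cv2.INTER_CUBIC);B=cv2.resize(b,None,fx=400/150,fy=400/150,interpolation=cv2.INTER_CUBIC)
B=cv2.copyMakeBorder(B,0,400-B.shape[0],0,0,cv2.BORDER_CONSTANT)
cv2.imwrite('pics/crop.png',cv2.convertScaleAbs(np.hstack([A,B]),alpha=0.85))
E
```

```text
(no output)
```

View pics/crop.png

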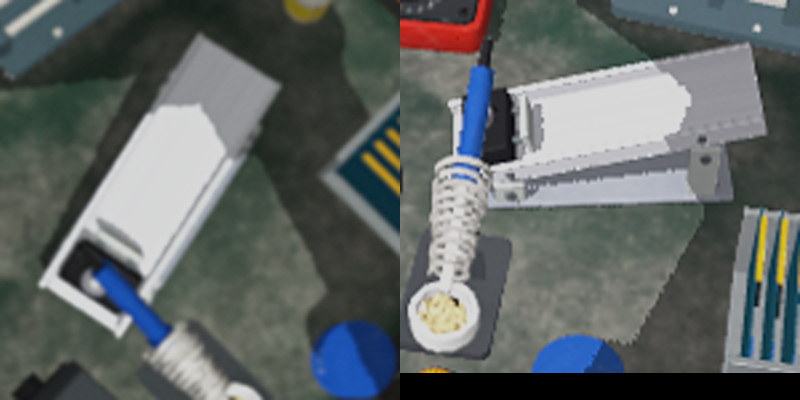

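```bash
cat > h.py <<'E'
import numpy as np,cv2
from scipy.optimize import least_squares
from rig import arm
def proj(i,P):
    P=np.atleast_2d(P);E=np.array(i['extrinsics']);c=P@E[:3,:3].T+E[:3,3];s=c[:,:2]/c[:,2:]
    s=s*(1+i['k1']*(s**2).sum(1))[:,None];K=np.array(i['intrinsics']);return s*K[[0,1],[0,1]]+K[:2,2]
def ray(i,uv,z):
    K=np.array(i['intrinsics']);d=(np.array(uv)-K[:2,2])/K[[0,1],[0,1]];s=d.copy()
    for _ in range(9): s=d/(1+i['k1']*(s@s))
    E=np.array(i['extrinsics']);R=E[:3,:3];o=-R.T@E[:3,3];v=R.T@np.append(s,1);return o+v*(z-o[2])/v[2]
def bedR(th):
    a=.2443;x=np.array([np.cos(th)*np.cos(a),np.sin(th)*np.cos(a),-np.sin(a)]);y=np.array([-np.sin(th),np.cos(th),0]);return np.c_[x,y,np.cross(x,y)]
def bed(p): return np.array([p[0],p[1],50.]),bedR(p[2])
E
python3 - <<'E'
from h import *
t=arm.camera_info('top');s=arm.camera_info('scene')
for uv,z in [((300,152.4),92),((330.4,172.6),92),((240,247.2),36),((270.7,265.6),36)]: print(np.round(ray(t,uv,z),1))
L=[[-115,-37,14],[-115,37,14],[115,-37,14],[115,37,14]]
def fit(obs,p0):
    def f(p):
        o,R=bed(p);return np.concatenate([(proj(i,o+R@np.array(q))[0]-uv) for i,q,uv in obs])
    r=least_squares(f,p0);print(np.round(r.x,3),np.round(r.fun.reshape(-1,2),1).tolist());return r.x
u=L
T=[(t,L[0],(300,152.4)),(t,L[1],(330.4,172.6)),(t,L[2],(240,247.2)),(t,L[3],(270.7,265.6))]
S=[(s,L[0],(360.9,186.1)),(s,L[1],(367.2,219.9)),(s,L[2],(248.7,207.9))]
# guess which side: y of bed = world-left of downhill
for sw in (0,1):
    g=lambda O:[(i,[q[0],-q[1] if sw else q[1],q[2]],uv) for i,q,uv in O]
    for O in (T,S,T+S): fit(g(O),[570,330,2.5])
E
```

```text
[670.5 308.5  92. ]
[628.9 247.5  92. ]
[482.9 429.7  36. ]
[445.2 366.   36. ]
[559.873 336.013   2.569] [[-0.0, -0.1], [0.5, -0.8], [0.1, -0.2], [-0.6, 1.0]]
[561.365 333.167   2.539] [[1.0, 2.1], [-0.9, -2.3], [-0.1, 0.4]]
[560.678 334.535   2.557] [[1.4, -0.3], [1.7, -0.7], [0.4, -1.1], [-0.6, 0.4], [-0.2, 1.1], [-1.4, -3.4], [-1.1, 0.9]]
[560.545 336.062   2.565] [[31.0, 19.2], [-30.2, -20.5], [29.9, 19.0], [-30.7, -19.1]]
[589.05  361.274   2.174] [[-2.0, 30.5], [1.5, -30.9], [0.7, -2.7]]
[567.587 342.654   2.457] [[31.3, 20.7], [-27.7, -22.1], [20.7, 13.6], [-37.5, -27.5], [3.3, 30.5], [-4.2, -32.6], [-2.7, 21.0]]
```

```bash
python3 - <<'E'
from h import *
t=arm.camera_info('top');s=arm.camera_info('scene')
def tri(a,b):
    f=lambda P:np.r_[proj(t,P)[0]-a,proj(s,P)[0]-b]
    r=least_squares(f,[480,350,60]);return np.round(r.x),np.round(r.fun,1)
print('handle tip',tri((262,241),(262,196)));print('handle lower',tri((287,267),(254.5,234)))
print('sponge',tri((312,295),(246,287)));print('cardbox nearest corner L',tri((385,241),(351,325)),'upper-left',tri((346,207),(358,250)))
for c,i in (('top',t),('scene',s)):
    im=cv2.imread(f'pics/{c}0.png');hs=cv2.cvtColor(im,cv2.COLOR_BGR2HSV)
    m=cv2.inRange(hs,(100,120,60),(130,255,255));n,l,st,ce=cv2.connectedComponentsWithStats(m)
    uv=proj(i,[426,187,20])[0]
    k=min((k for k in range(1,n) if st[k,4]>150),key=lambda k:np.hypot(*(ce[k]-uv)))
    mm=(l==k).astype('uint8');h=cv2.convexHull(cv2.findContours(mm,0,1)[0][0])
    ob=np.zeros_like(mm);cv2.fillConvexPoly(ob,h,1);print(c,st[k],ob.sum())
    ys,xs=np.nonzero(ob);cen=np.array([xs.mean(),ys.mean()])
    a=np.linspace(0,6.28,60)
    def hullc(p):
        P=np.array([[p[0]+30*np.cos(q),p[1]+30*np.sin(q),z] for q in a for z in (0,40)])
        h=cv2.convexHull(proj(i,P).astype('float32'));M=cv2.moments(h);return np.array([M['m10']/M['m00'],M['m01']/M['m00']]),M['m00']
    r=least_squares(lambda p:hullc(p)[0]-cen,[426,187],diff_step=1e-3);print(r.x,hullc(r.x)[1])
E
```

```text
handle tip (array([491., 383., 111.]), array([ 0.6, -1.4, -1.5,  0.3]))
handle lower (array([442., 334.,  84.]), array([ 0.4, -1. , -1. ,  0.2]))
sponge (array([386., 280.,  28.]), array([ 0.2, -0.6, -0.5,  0.1]))
cardbox nearest corner L (array([500., 118.,  12.]), array([ 0., -0., -0.,  0.])) upper-left (array([573., 208.,  69.]), array([ 2.4, -4.9, -4.5,  1.4]))
top [342 260  32  30 783] 797
[427.18078648 183.17902224] 752.1557901804335
scene [ 279  296   35   41 1041] 1224
[429.42275278 183.59206378] 1217.8568527619354
```

```bash
cat >> h.py <<'E'
from scipy.linalg import expm,logm
from scipy.spatial.transform import Rotation as Ro
def down(deg):
    a=np.radians(deg);y=np.array([np.cos(a),np.sin(a),0]);z=np.array([0,0,-1.]);return np.c_[np.cross(y,z),y,z]
def go(pos,R,n):
    s=arm.state();T=np.eye(4);C=np.array(s['ee_rot']);T[:3,:3]=C.T@R;T[:3,3]=C.T@(np.array(pos)-s['eef_pos'])/1000
    D=np.real(expm(np.real(logm(T))/n));w=Ro.from_matrix(D[:3,:3]).as_rotvec()
    print(n,'x',[np.round(D[:3,3],4).tolist(),np.round(w,4).tolist()])
E
python3 - <<'E'
from h import *
go([575,325,260],down(56.7),10)
go([620,300,270],down(56.7),10)
i=arm.camera_info('wrist');E=np.array(i['extrinsics']);s=arm.state();R=np.array(s['ee_rot'])
print('cam in tool',R.T@(-E[:3,:3].T@E[:3,3]-s['eef_pos']),R.T@E[:3,:3].T,i['intrinsics'],i['k1'])
E
```

```text
10 x [[-0.0402, -0.0091, -0.0033], [0.0, -0.0, 0.0164]]
10 x [[-0.0454, -0.0092, -0.0043], [0.0, -0.0, 0.0164]]
cam in tool [ 8.31613457e+01 -1.26513491e-01 -1.57538394e+02] [[-8.77214157e-04 -9.51453775e-01 -3.07790422e-01]
 [ 9.99999611e-01 -8.61565334e-04 -1.86731691e-04]
 [-8.75149851e-05 -3.07790466e-01  9.51454161e-01]] [[312.36909532   0.         277.92531456]
 [  0.         312.36909532 212.47847644]
 [  0.           0.           1.        ]] -0.05719070604168532
```

carry_out(deltas=[[[-0.0402,-0.0091,-0.0033],[0,0,0.0164]],[[-0.0402,-0.0091,-0.0033],[0,0,0.0164]],[[-0.0402,-0.0091,-0.0033],[0,0,0.0164]],[[-0.0402,-0.0091,-0.0033],[0,0,0.0164]],[[-0.0402,-0.0091,-0.0033],[0,0,0.0164]],[[-0.0402,-0.0091,-0.0033],[0,0,0.0164]],[[-0.0402,-0.0091,-0.0033],[0,0,0.0164]],[[-0.0402,-0.0091,-0.0033],[0,0,0.0164]],[[-0.0402,-0.0091,-0.0033],[0,0,0.0164]],[[-0.0402,-0.0091,-0.0033],[0,0,0.0164]],[[0,0,0],[0,0,0]],[[0,0,0],[0,0,0]]], gripper=1)

```text
time_s: 2.2
eef_pos: [573.9, 325.5, 259.6]
ee_rot: [[-0.836, 0.548, -0.001], [0.548, 0.836, 0.001], [0.001, 0.0, -1.0]]
ft_force: [-0.3, -0.2, 0.8]
width: 0.997
grip_force: 0.0
```

```bash
python3 - <<'E'
from h import *
import pickle
s=arm.state();print(s['time_s'],s['eef_pos'],np.round(s['ft_force'],1))
i=arm.camera_info('wrist');im=arm.grab_frame('wrist')[:,:,::-1].copy();cv2.imwrite('pics/w1raw.png',im);pickle.dump(i,open('w1.pkl','wb'))
E=np.array(i['extrinsics'])
for n in ['reel','chute_bed','stop_plate']:
    for d in arm.recognise('wrist',n)[:1]: print(n,d['p'],np.linalg.inv(E)@np.append(d['location'],1))
o,R=bed([560.3,335,2.56])
for q in [[-115,-37,14],[-115,37,14],[115,-37,14],[115,37,14]]:
    u=proj(i,o+R@np.array(q))[0];print(u);cv2.circle(im,tuple(int(v) for v in u),2,(0,0,255),-1)
cv2.imwrite('pics/w1.png',cv2.resize(im,(800,600),interpolation=cv2.INTER_CUBIC))
E
```

```text
2.2 [573.94597628 325.52229198 259.59954008] [-0.3 -0.2  0.8]
reel 0.84 [432.63484458 192.71975965  42.599481     1.        ]
chute_bed 0.87 [564.16274568 335.66507466  59.31408989   1.        ]
stop_plate 0.63 [515.59073387 361.36347732  59.85424628   1.        ]
[309.98073661 269.19611758]
[246.57913121 269.19940662]
[311.06540756  67.9340608 ]
[245.54996917  67.91362077]
```

View pics/w1.png

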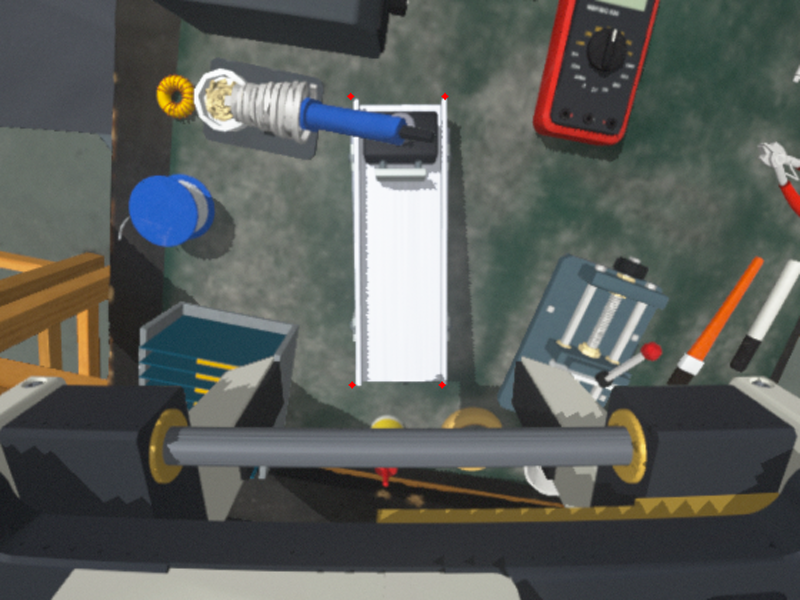

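```bash
python3 - <<'E'
import cv2,numpy as np
im=cv2.imread('pics/w1raw.png')
a=cv2.resize(im[60:90,238:324],None,fx=8,fy=8,interpolation=cv2.INTER_CUBIC)
b=cv2.resize(im[248:278,238:324],None,fx=8,fy=8,interpolation=cv2.INTER_CUBIC)
cv2.imwrite('pics/w1z.png',np.vstack([a,np.zeros((8,688,3),'uint8'),b]))
g=cv2.cvtColor(im,6)
for r in (130,180,230): print(r,g[r,240:264].tolist(),g[r,300:322].tolist())
E
```

```text
130 [106, 101, 103, 106, 105, 110, 146, 190, 232, 247, 234, 185, 146, 157, 156, 163, 197, 239, 249, 249, 249, 249, 248, 248] [162, 160, 158, 165, 197, 236, 243, 242, 211, 216, 242, 241, 201, 129, 88, 80, 75, 77, 76, 75, 74, 72]
180 [95, 95, 95, 95, 95, 97, 101, 127, 224, 248, 244, 208, 147, 151, 160, 162, 180, 232, 248, 248, 248, 248, 248, 248] [247, 247, 246, 245, 246, 245, 244, 242, 220, 227, 243, 243, 199, 117, 91, 91, 90, 91, 90, 93, 93, 91]
230 [108, 109, 108, 107, 103, 105, 121, 135, 153, 225, 244, 232, 180, 149, 158, 159, 172, 229, 246, 247, 248, 247, 246, 246] [246, 246, 245, 245, 245, 244, 244, 241, 220, 229, 243, 241, 195, 114, 88, 86, 86, 85, 83, 80, 84, 80]
```

View pics/w1z.png

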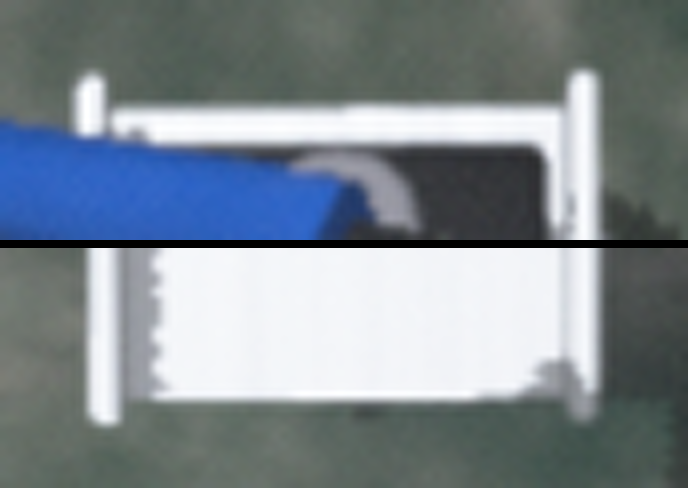

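```bash
python3 - <<'E'
from h import *
import pickle
w=pickle.load(open('w1.pkl','rb'));t=arm.camera_info('top')
O=[([-115,37,14],(248.5,269.7)),([-115,-37,14],(312.3,269.3)),([115,37,14],(247,68.6)),([115,-37,14],(312.6,68.1))]
def f(p):
    o,R=bed(p);return np.concatenate([proj(w,o+R@np.array(q))[0]-uv for q,uv in O])
r=least_squares(f,[560,335,2.56]);print(r.x,r.fun.round(1))
# reel in wrist picture
im=cv2.imread('pics/w1raw.png');m=cv2.inRange(cv2.cvtColor(im,40),(100,120,60),(130,255,255))
n,l,st,ce=cv2.connectedComponentsWithStats(m);i=w;uv=proj(i,[428,183,20])[0]
k=min((k for k in range(1,n) if st[k,4]>150),key=lambda k:np.hypot(*(ce[k]-uv)));print(st[k],uv)
a=np.linspace(0,6.28,60)
P=lambda p:np.array([[p[0]+30*np.cos(q),p[1]+30*np.sin(q),40] for q in a])
u=proj(w,P([428,183.5]));print('top disc pred',u.min(0),u.max(0))
E
```

```text
[561.80407082 336.51655816   2.56391032] [ 0.2 -0.1 -0.2  0.1  0.  -0.2 -0.1  0.1]
[  90  122   60   51 2189] [121.14755055 146.04815073]
top disc pred [ 89.54831127 122.03932077] [137.98490402 172.03583796]
```

```bash
python3 - <<'E'
from h import *
go([428,183.5,120],down(56.9),6)
E
```

```text
6 x [[0.0073, -0.0332, 0.0233], [0.0, -0.0001, -0.0001]]
```

carry_out(deltas=[[[0.0073,-0.0332,0.0233],[0,0,0]],[[0.0073,-0.0332,0.0233],[0,0,0]],[[0.0073,-0.0332,0.0233],[0,0,0]],[[0.0073,-0.0332,0.0233],[0,0,0]],[[0.0073,-0.0332,0.0233],[0,0,0]],[[0.0073,-0.0332,0.0233],[0,0,0]],[[0,0,0],[0,0,0]],[[0,0,0],[0,0,0]]])

```text
time_s: 3.4
eef_pos: [429.2, 183.7, 120.6]
ee_rot: [[-0.837, 0.548, 0.002], [0.548, 0.837, 0.001], [-0.001, 0.002, -1.0]]
ft_force: [0.1, 0.6, -0.2]
width: 0.998
grip_force: 0.0
```

```bash
python3 - <<'E'
from h import *
go([428,183.5,10],down(56.9),5)
E
```

```text
5 x [[0.0002, -0.0002, 0.0221], [0.0003, 0.0001, -0.0004]]
```

carry_out(deltas=[[[0,0,0.022],[0,0,0]],[[0,0,0.022],[0,0,0]],[[0,0,0.022],[0,0,0]],[[0,0,0.022],[0,0,0]],[[0,0,0.022],[0,0,0]],[[0,0,0],[0,0,0]],[[0,0,0],[0,0,0]]])

```text
time_s: 4.28
eef_pos: [429.7, 183.6, 10.8]
ee_rot: [[-0.836, 0.548, 0.002], [0.548, 0.836, 0.001], [-0.001, 0.002, -1.0]]
ft_force: [-0.3, -0.8, -0.4]
width: 1.001
grip_force: 0.0
```

carry_out(deltas=[[[0,0,0],[0,0,0]],[[0,0,0],[0,0,0]],[[0,0,0],[0,0,0]],[[0,0,0],[0,0,0]],[[0,0,0],[0,0,0]],[[0,0,0],[0,0,0]],[[0,0,0],[0,0,0]],[[0,0,0],[0,0,0]]], gripper=0.5, squeeze=20)

```text
time_s: 5.28
eef_pos: [428.8, 182.6, 10.1]
ee_rot: [[-0.836, 0.549, 0.0], [0.549, 0.836, 0.0], [-0.0, 0.0, -1.0]]
ft_force: [-1.9, -1.2, 4.9]
width: 0.644
grip_force: 20.0
```

carry_out(deltas=[[[0,0,-0.02],[0,0,0]],[[0,0,-0.03],[0,0,0]],[[0,0,-0.03],[0,0,0]],[[0,0,-0.03],[0,0,0]],[[0,0,-0.03],[0,0,0]],[[0,0,-0.03],[0,0,0]],[[0,0,-0.02],[0,0,0]],[[0,0,0],[0,0,0]],[[0,0,0],[0,0,0]]])

```text
time_s: 6.4
eef_pos: [427.7, 182.0, 198.7]
ee_rot: [[-0.836, 0.549, -0.002], [0.549, 0.836, -0.001], [0.001, -0.002, -1.0]]
ft_force: [-0.7, -0.6, -2.6]
width: 0.647
grip_force: 20.0
```

```bash
cat >> h.py <<'E'
BED=[561.8,336.5,2.564]
O,RB=bed(BED)
Rplace=np.c_[RB[:,1],-RB[:,0],-RB[:,2]]; Rplace[:,0]=np.cross(Rplace[:,1],Rplace[:,2])
Rpush=np.c_[RB[:,0],-RB[:,1],-RB[:,2]]; Rpush[:,0]=np.cross(Rpush[:,1],Rpush[:,2])
def inbed():
    s=arm.state();print('t',s['time_s'],'bed',np.round(RB.T@(s['eef_pos']-O),1),'ft bed',np.round(RB.T@s['ft_force'],1),s['width'],s['grip_force'],s['q'].round(2) if hasattr(s['q'],'round') else s['q'])
    return s
E
python3 - <<'E'
from h import *
inbed();print(Rplace.round(2).tolist(),np.linalg.det(Rplace))
go(O+RB@np.array([-60,0,100]),Rplace,12)
go(O+RB@np.array([-60,0,100]),np.c_[-Rplace[:,0],-Rplace[:,1],Rplace[:,2]],12)
E
```

```text
t 6.4 bed [ -8.8 202.6 151. ] ft bed [ 0.9  0.9 -2.5] 0.6470578411407295 19.988253687042743 [-0.18  0.19 -0.31  2.03  0.07  0.94  0.46]
[[0.55, 0.81, 0.2], [0.84, -0.53, -0.13], [0.0, 0.24, -0.97]] 1.0000000000000002
12 x [[0.0083, 0.0175, 0.0048], [-0.0162, -0.0159, 0.1299]]
12 x [[-0.0164, 0.0107, 0.0025], [0.0159, -0.0162, -0.1304]]
```

carry_out(deltas=[[[0.0083,0.0175,0.0048],[-0.0162,-0.0159,0.1299]],[[0.0083,0.0175,0.0048],[-0.0162,-0.0159,0.1299]],[[0.0083,0.0175,0.0048],[-0.0162,-0.0159,0.1299]],[[0.0083,0.0175,0.0048],[-0.0162,-0.0159,0.1299]],[[0.0083,0.0175,0.0048],[-0.0162,-0.0159,0.1299]],[[0.0083,0.0175,0.0048],[-0.0162,-0.0159,0.1299]],[[0.0083,0.0175,0.0048],[-0.0162,-0.0159,0.1299]],[[0.0083,0.0175,0.0048],[-0.0162,-0.0159,0.1299]],[[0.0083,0.0175,0.0048],[-0.0162,-0.0159,0.1299]],[[0.0083,0.0175,0.0048],[-0.0162,-0.0159,0.1299]],[[0.0083,0.0175,0.0048],[-0.0162,-0.0159,0.1299]],[[0.0083,0.0175,0.0048],[-0.0162,-0.0159,0.1299]]])

```text
time_s: 7.9
eef_pos: [590.5, 318.7, 160.5]
ee_rot: [[0.548, 0.812, 0.202], [0.836, -0.532, -0.134], [-0.001, 0.242, -0.97]]
ft_force: [-0.0, 0.4, -1.9]
width: 0.645
grip_force: 20.0
```

carry_out(deltas=[[[0,0,0],[0,0,0]],[[0,0,0],[0,0,0]]])

```text
time_s: 8.15
eef_pos: [589.9, 318.5, 161.4]
ee_rot: [[0.544, 0.815, 0.202], [0.839, -0.527, -0.132], [-0.001, 0.241, -0.97]]
ft_force: [-0.4, 0.3, -2.6]
width: 0.64
grip_force: 20.0
```

```bash
python3 - <<'E'
from h import *
s=inbed();go(O+RB@np.array([-60,0,35]),Rplace,5)
i=arm.camera_info('wrist');im=arm.grab_frame('wrist')[:,:,::-1].copy()
cv2.imwrite('pics/w2.png',im)
E
```

```text
t 8.15 bed [-59.3  -0.3 100.1] ft bed [ 1.1 -0.1 -2.4] 0.6401432115597906 19.98865816363832 [-0.67  0.51  0.02  1.67  0.28  0.89 -1.4 ]
5 x [[-0.0, 0.0001, 0.013], [-0.0001, 0.0001, 0.0006]]
```

View pics/w2.png

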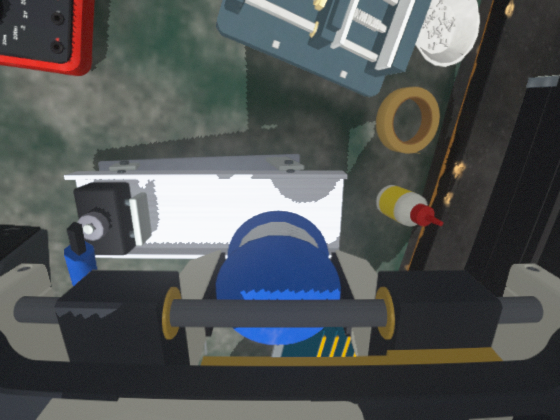

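```bash
python3 - <<'E'
from h import *
s=arm.state();i=arm.camera_info('wrist');R=np.array(s['ee_rot']);a=np.linspace(0,6.28,200)
for dx in (-2,0,2):
  for h in (10,-30):
    P=np.array(s['eef_pos'])+np.c_[dx+30*np.cos(a),30*np.sin(a),0*a+h]@R.T;u=proj(i,P);print(dx,h,u.min(0).round(1),u.max(0).round(1))
im=cv2.imread('pics/w2.png');m=cv2.inRange(cv2.cvtColor(im,40),(100,120,40),(130,255,255));m[:,:200]=0
ys,xs=np.nonzero(m[200:246]);print(ys.min()+200,xs[ys<40].min(),xs[ys<40].max())
for r in range(210,290,8):
    x=np.nonzero(m[r])[0];print(r,x.min() if len(x) else 0,x.max() if len(x) else 0)
# bed rail check: bed y=-33/33 inner edges, at x=-60..0
for y in (-37,-33,33,37): print(y,proj(i,O+RB@np.array([0,y,14]))[0].round(1),proj(i,O+RB@np.array([-90,y,14]))[0].round(1))
g=cv2.cvtColor(im,6)
print('col215',[(r,int(g[r,180])) for r in range(164,186)])
E
```

```text
-2 10 [226.9 215.1] [327.7 305.9]
-2 -30 [214.  243.5] [340.5 352. ]
0 10 [226.7 211.7] [327.9 303.2]
0 -30 [213.7 239.3] [340.7 348.9]
2 10 [226.6 208.3] [328.1 300.4]
2 -30 [213.5 235.1] [341.  345.7]
212 233 323
210 0 0
218 253 303
226 242 314
234 235 320
242 231 324
250 229 327
258 228 327
266 221 334
274 218 337
282 216 340
-37 [202.4 174.3] [316.1 174.3]
-33 [202.8 179.2] [315.9 179.3]
33 [208.3 254.7] [312.9 254.9]
37 [208.7 258.9] [312.7 259.1]
col215 [(164, 117), (165, 119), (166, 117), (167, 118), (168, 118), (169, 122), (170, 130), (171, 135), (172, 135), (173, 144), (174, 193), (175, 238), (176, 246), (177, 247), (178, 248), (179, 249), (180, 249), (181, 248), (182, 248), (183, 248), (184, 248), (185, 249)]
```

carry_out(deltas=[[[0,0,0.02],[0,0,0]],[[0,0,0.02],[0,0,0]],[[0,0,0.02],[0,0,0]],[[0,0,0.01],[0,0,0]],[[0,0,0.006],[0,0,0]],[[0,0,0],[0,0,0]],[[0,0,0],[0,0,0]]])

```text
time_s: 9.07
eef_pos: [607.3, 309.5, 90.2]
ee_rot: [[0.545, 0.813, 0.206], [0.838, -0.53, -0.13], [0.003, 0.243, -0.97]]
ft_force: [-0.2, -0.4, -4.0]
width: 0.642
grip_force: 20.0
```

```bash
python3 - <<'E'
from h import *
s=inbed();go(O+RB@np.array([-60,0,12]),Rplace,1)
E
```

```text
t 9.075 bed [-61.   -2.2  26.2] ft bed [ 1.   0.5 -3.9] 0.6424355357191295 19.9885704863118 [-0.66  0.62  0.03  1.69  0.3   0.76 -1.42]
1 x [[-0.0023, -0.0011, 0.0142], [0.0015, -0.0033, -0.0]]
```

carry_out(deltas=[[[0,0,0],[0,0,0]],[[0,0,0],[0,0,0]]])

```text
time_s: 9.32
eef_pos: [607.1, 309.2, 90.0]
ee_rot: [[0.546, 0.813, 0.205], [0.838, -0.53, -0.13], [0.003, 0.243, -0.97]]
ft_force: [0.6, -0.0, -2.4]
width: 0.641
grip_force: 20.0
```

```bash
python3 - <<'E'
from h import *
for k in range(4):
    inbed();im=arm.grab_frame('wrist')
im=im[:,:,::-1];s=arm.state();i=arm.camera_info('wrist')
cv2.imwrite('pics/w3.png',im)
for y in (-37,-33,33,37): print(y,proj(i,O+RB@np.array([0,y,14]))[0].round(1))
print([(r,int(cv2.cvtColor(im,6)[r,180])) for r in range(165,195)])
E
```

```text
t 9.325 bed [-61.   -1.9  26. ] ft bed [ 0.1 -0.3 -2.4] 0.6411876787021784 19.988480343308765 [-0.66  0.62  0.03  1.69  0.3   0.76 -1.42]
t 9.375 bed [-60.9  -1.8  25.9] ft bed [ 0.8  1.  -1.1] 0.6409928670655741 19.988494530552998 [-0.66  0.62  0.03  1.69  0.3   0.76 -1.42]
t 9.425 bed [-60.9  -1.7  25.8] ft bed [ 0.4 -0.3 -2.1] 0.6439399279987461 19.98859383078525 [-0.66  0.62  0.03  1.69  0.3   0.76 -1.42]
t 9.475 bed [-60.9  -1.7  25.7] ft bed [ 0.2  1.1 -2.4] 0.6457690046766525 19.988621060620062 [-0.66  0.62  0.03  1.69  0.3   0.76 -1.42]
-37 [169.7 201.9]
-33 [170.4 208.6]
33 [181.9 307.6]
37 [182.5 312.9]
[(165, 81), (166, 84), (167, 83), (168, 84), (169, 84), (170, 86), (171, 85), (172, 91), (173, 114), (174, 128), (175, 132), (176, 133), (177, 132), (178, 133), (179, 133), (180, 132), (181, 133), (182, 135), (183, 134), (184, 135), (185, 135), (186, 136), (187, 134), (188, 137), (189, 138), (190, 138), (191, 135), (192, 136), (193, 137), (194, 148)]
```

View pics/w3.png

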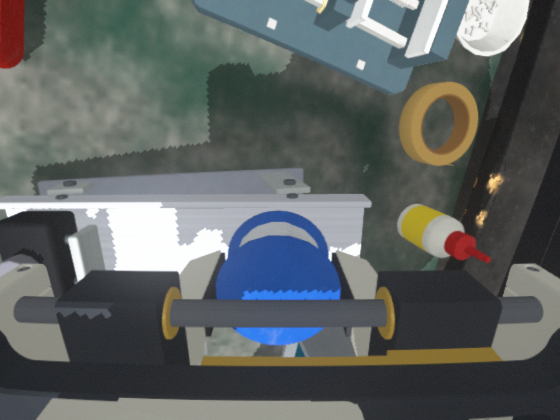

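```bash
python3 - <<'E'
from h import *
im=cv2.imread('pics/w3.png');g=cv2.cvtColor(im,6);i=arm.camera_info('wrist')
for c in (100,180,330): print(c,[(r,int(g[r,c])) for r in range(190,220)])
for x in (-110,-100,0,50): print(x,[proj(i,O+RB@np.array([x,y,z]))[0].round(1).tolist() for y,z in ((-37,0),(-37,14),(-33,14),(-33,0))])
s=arm.state();R=np.array(s['ee_rot']);a=np.linspace(0,6.28,200)
P=np.array(s['eef_pos'])+np.c_[30*np.cos(a),30*np.sin(a),0*a+10]@R.T;print(proj(i,P).min(0))
E
```

```text
100 [(190, 129), (191, 131), (192, 133), (193, 130), (194, 138), (195, 148), (196, 153), (197, 154), (198, 152), (199, 154), (200, 155), (201, 161), (202, 221), (203, 248), (204, 253), (205, 253), (206, 253), (207, 252), (208, 220), (209, 185), (210, 181), (211, 181), (212, 180), (213, 180), (214, 182), (215, 183), (216, 186), (217, 184), (218, 184), (219, 187)]
180 [(190, 138), (191, 135), (192, 136), (193, 137), (194, 148), (195, 158), (196, 155), (197, 154), (198, 156), (199, 160), (200, 159), (201, 160), (202, 180), (203, 185), (204, 184), (205, 180), (206, 180), (207, 174), (208, 171), (209, 184), (210, 186), (211, 185), (212, 187), (213, 184), (214, 185), (215, 189), (216, 191), (217, 188), (218, 186), (219, 185)]
330 [(190, 77), (191, 80), (192, 80), (193, 92), (194, 144), (195, 149), (196, 149), (197, 149), (198, 148), (199, 148), (200, 148), (201, 162), (202, 175), (203, 180), (204, 178), (205, 174), (206, 174), (207, 170), (208, 176), (209, 176), (210, 176), (211, 177), (212, 178), (213, 177), (214, 178), (215, 179), (216, 180), (217, 176), (218, 175), (219, 175)]
-110 [[357.9, 195.3], [364.0, 201.6], [363.4, 208.3], [357.4, 201.7]]
-100 [[341.6, 195.3], [346.4, 201.6], [346.0, 208.4], [341.2, 201.7]]
0 [[177.2, 195.6], [169.7, 201.9], [170.4, 208.6], [177.8, 201.9]]
50 [[97.5, 196.0], [84.5, 202.2], [85.7, 208.8], [98.6, 202.2]]
[226.69301491 211.68334348]
```

```bash
python3 - <<'E'
from h import *
go(O+RB@np.array([-60,0,13]),Rplace,1)
E
```

```text
1 x [[-0.0016, -0.0009, 0.0126], [0.0012, -0.0021, -0.0]]
```

carry_out(deltas=[[[-0.0016,-0.0009,0.004],[0,0,0]],[[0,0,0.004],[0,0,0]],[[0,0,0.004],[0,0,0]],[[0,0,0],[0,0,0]],[[0,0,0],[0,0,0]],[[0,0,0],[0,0,0]]])

```text
time_s: 10.28
eef_pos: [607.9, 306.6, 77.8]
ee_rot: [[0.546, 0.813, 0.205], [0.838, -0.53, -0.131], [0.002, 0.243, -0.97]]
ft_force: [0.9, -0.1, -1.6]
width: 0.644
grip_force: 20.0
```

```bash
python3 - <<'E'
from h import *
inbed();go(O+RB@np.array([-60,0,10]),Rplace,1)
E
```

```text
t 10.275 bed [-60.1  -0.2  13.7] ft bed [-0.5 -0.4 -1.7] 0.644150026549194 19.98857338068774 [-0.66  0.63  0.04  1.7   0.31  0.74 -1.42]
1 x [[-0.0002, -0.0001, 0.0037], [0.0012, -0.0023, -0.0]]
```

Lateral −0.2 mm. Now lower slowly to contact.

carry_out(deltas=[[[0,0,0.0015],[0,0,0]],[[0,0,0.001],[0,0,0]],[[0,0,0],[0,0,0]],[[0,0,0],[0,0,0]]])

```text
time_s: 10.78
eef_pos: [608.3, 306.2, 75.1]
ee_rot: [[0.546, 0.813, 0.205], [0.838, -0.53, -0.131], [0.002, 0.243, -0.97]]
ft_force: [-0.7, 0.6, -2.4]
width: 0.644
grip_force: 20.0
```

carry_out(deltas=[[[0,0,0.001],[0,0,0]],[[0,0,0],[0,0,0]],[[0,0,0],[0,0,0]]])

```text
time_s: 11.15
eef_pos: [608.6, 306.2, 74.6]
ee_rot: [[0.546, 0.813, 0.205], [0.838, -0.53, -0.131], [0.002, 0.243, -0.97]]
ft_force: [-1.4, -0.3, 3.4]
width: 0.644
grip_force: 20.0
```

carry_out(deltas=[[[0,0,0],[0,0,0]],[[0,0,0],[0,0,0]],[[0,0,0],[0,0,0]],[[0,0,0],[0,0,0]],[[0,0,0],[0,0,0]],[[0,0,0],[0,0,0]],[[0,0,0],[0,0,0]]], gripper=1)

```text
time_s: 12.02
eef_pos: [608.5, 306.1, 74.2]
ee_rot: [[0.546, 0.813, 0.205], [0.838, -0.53, -0.131], [0.002, 0.243, -0.97]]
ft_force: [0.3, 0.5, -0.0]
width: 0.999
grip_force: 0.0
```

carry_out(deltas=[[[0,0,-0.015],[0,0,0]],[[0,0,-0.02],[0,0,0]],[[0,0,-0.025],[0,0,0]],[[0,0,-0.03],[0,0,0]],[[0,0,-0.03],[0,0,0]],[[0,0,0],[0,0,0]],[[0,0,0],[0,0,0]]])

```text
time_s: 12.9
eef_pos: [583.8, 321.8, 191.3]
ee_rot: [[0.545, 0.813, 0.205], [0.838, -0.53, -0.131], [0.003, 0.243, -0.97]]
ft_force: [0.1, 0.5, -0.5]
width: 0.999
grip_force: 0.0
```

```bash
python3 - <<'E'
from h import *
inbed();i=arm.camera_info('wrist');im=arm.grab_frame('wrist')[:,:,::-1].copy();cv2.imwrite('pics/w4raw.png',im)
a=np.linspace(0,6.28,60)
for h in (0,40):
    for q in a:
        u=proj(i,O+RB@np.array([-60+30*np.cos(q),30*np.sin(q),h]))[0];cv2.circle(im,tuple(int(round(v)) for v in u),0,(0,0,255),-1)
cv2.imwrite('pics/w4.png',im)
go(O+RB@np.array([-125,0,110]),Rpush,12)
E
```

```text
t 12.9 bed [-59.9   0.3 130.7] ft bed [ 0.3 -0.5 -0.5] 0.9989808735174633 0.0 [-0.68  0.47  0.02  1.66  0.28  0.94 -1.4 ]
12 x [[-0.0039, 0.0046, 0.0016], [0.0001, -0.0, -0.1309]]
```

View pics/w4.png

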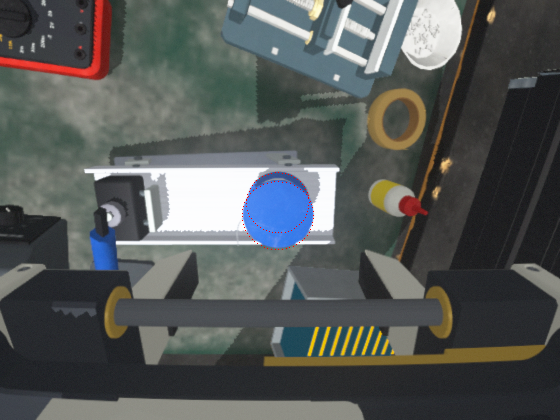

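carry_out(deltas=[[[-0.0039,0.0046,0.0016],[0,0,-0.1309]],[[-0.0039,0.0046,0.0016],[0,0,-0.1309]],[[-0.0039,0.0046,0.0016],[0,0,-0.1309]],[[-0.0039,0.0046,0.0016],[0,0,-0.1309]],[[-0.0039,0.0046,0.0016],[0,0,-0.1309]],[[-0.0039,0.0046,0.0016],[0,0,-0.1309]],[[-0.0039,0.0046,0.0016],[0,0,-0.1309]],[[-0.0039,0.0046,0.0016],[0,0,-0.1309]],[[-0.0039,0.0046,0.0016],[0,0,-0.1309]],[[-0.0039,0.0046,0.0016],[0,0,-0.1309]],[[-0.0039,0.0046,0.0016],[0,0,-0.1309]],[[-0.0039,0.0046,0.0016],[0,0,-0.1309]]], gripper=0, squeeze=10)

```text
time_s: 14.45
eef_pos: [641.1, 284.7, 186.2]
ee_rot: [[-0.815, 0.543, 0.202], [0.526, 0.84, -0.133], [-0.242, -0.002, -0.97]]
ft_force: [-0.8, -0.6, 0.6]
width: 0.008
grip_force: 0.0
```

carry_out(deltas=[[[0,0,0],[0,0,0]],[[0,0,0],[0,0,0]]])

```text
time_s: 14.7
eef_pos: [640.9, 285.2, 186.9]
ee_rot: [[-0.812, 0.548, 0.203], [0.532, 0.837, -0.132], [-0.242, 0.001, -0.97]]
ft_force: [-0.5, 0.8, 0.9]
width: 0.004
grip_force: 0.0
```

```bash
python3 - <<'E'
from h import *
inbed();go(O+RB@np.array([-125,0,20]),Rpush,5)
i=arm.camera_info('wrist');im=arm.grab_frame('wrist')[:,:,::-1].copy();cv2.imwrite('pics/w5.png',im)
for x in (37,44,51,58,65):
    u=proj(i,O+RB@np.array([x,0.,26]))[0];print(x,u.round(1))
c=int(round(proj(i,O+RB@np.array([50,12.,26]))[0][0]));c2=int(round(proj(i,O+RB@np.array([50,-12.,26]))[0][0]))
g=cv2.cvtColor(im,6)
r0=int(proj(i,O+RB@np.array([80,0,26.]))[0][1]);r1=int(proj(i,O+RB@np.array([25,0,26.]))[0][1])
for k in (c,c2):print(k,[(r,int(g[r,k])) for r in range(min(r0,r1),max(r0,r1))])
E
```

```text
t 14.7 bed [-124.6   -0.2  110. ] ft bed [ 0.6 -0.4  1.1] 0.004086495384648644 0.0 [-0.37  0.54 -0.29  1.58  0.45  0.99  0.14]
5 x [[-0.0001, -0.0001, 0.018], [0.0001, 0.0, -0.0005]]
37 [276.9  -6.9]
44 [276.9 -18.3]
51 [276.8 -29.8]
58 [276.8 -41.5]
65 [276.7 -53.2]
259 [(-78, 57), (-77, 57), (-76, 61), (-75, 59), (-74, 60), (-73, 59), (-72, 59), (-71, 55), (-70, 47), (-69, 41), (-68, 38), (-67, 37), (-66, 35), (-65, 41), (-64, 63), (-63, 87), (-62, 88), (-61, 88), (-60, 87), (-59, 89), (-58, 87), (-57, 89), (-56, 89), (-55, 81), (-54, 53), (-53, 41), (-52, 38), (-51, 39), (-50, 42), (-49, 39), (-48, 38), (-47, 42), (-46, 41), (-45, 40), (-44, 39), (-43, 36), (-42, 40), (-41, 36), (-40, 38), (-39, 41), (-38, 38), (-37, 40), (-36, 39), (-35, 38), (-34, 36), (-33, 40), (-32, 40), (-31, 41), (-30, 38), (-29, 38), (-28, 36), (-27, 36), (-26, 35), (-25, 33), (-24, 39), (-23, 39), (-22, 40), (-21, 43), (-20, 75), (-19, 127), (-18, 148), (-17, 147), (-16, 148), (-15, 150), (-14, 150), (-13, 149), (-12, 150), (-11, 148), (-10, 150), (-9, 147), (-8, 148), (-7, 140), (-6, 125), (-5, 122), (-4
[... 457 characters left out ...]
2, 41), (-51, 38), (-50, 38), (-49, 40), (-48, 40), (-47, 37), (-46, 40), (-45, 37), (-44, 38), (-43, 42), (-42, 40), (-41, 37), (-40, 41), (-39, 44), (-38, 39), (-37, 37), (-36, 41), (-35, 42), (-34, 40), (-33, 43), (-32, 38), (-31, 42), (-30, 41), (-29, 39), (-28, 43), (-27, 43), (-26, 44), (-25, 40), (-24, 46), (-23, 53), (-22, 44), (-21, 42), (-20, 72), (-19, 126), (-18, 146), (-17, 148), (-16, 149), (-15, 148), (-14, 149), (-13, 148), (-12, 149), (-11, 149), (-10, 148), (-9, 149), (-8, 150), (-7, 148), (-6, 148), (-5, 148), (-4, 149), (-3, 149), (-2, 148), (-1, 150), (0, 239), (1, 239), (2, 239), (3, 240), (4, 240), (5, 240), (6, 239), (7, 240), (8, 239), (9, 239), (10, 239), (11, 239)]
```

View pics/w5.png

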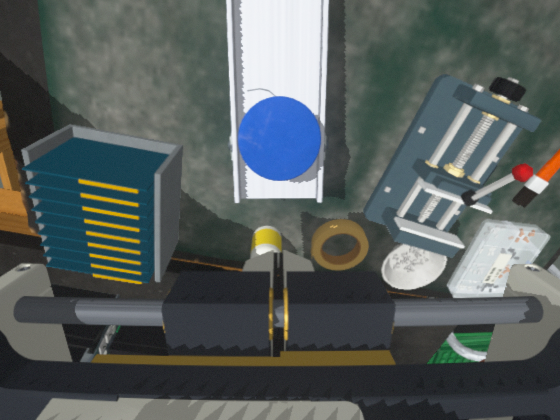

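```bash
python3 - <<'E'
from h import *
import pickle
w=pickle.load(open('w1.pkl','rb'));g=cv2.imread('pics/w1raw.png',0)
for x in (37,44,51,58,65): print(x,[proj(w,O+RB@np.array([x,0.,z]))[0][1].round(1) for z in (4,26,40)])
for k in (270,285,292): print(k,[(r,int(g[r,k])) for r in range(106,130)])
E
```

```text
37 [np.float64(139.1), np.float64(135.7), np.float64(133.4)]
44 [np.float64(133.0), np.float64(129.3), np.float64(126.7)]
51 [np.float64(127.0), np.float64(122.9), np.float64(120.0)]
58 [np.float64(120.9), np.float64(116.4), np.float64(113.2)]
65 [np.float64(114.9), np.float64(110.0), np.float64(106.5)]
270 [(106, 71), (107, 68), (108, 61), (109, 52), (110, 47), (111, 49), (112, 56), (113, 66), (114, 84), (115, 106), (116, 120), (117, 133), (118, 199), (119, 233), (120, 237), (121, 238), (122, 215), (123, 148), (124, 110), (125, 110), (126, 120), (127, 148), (128, 160), (129, 161)]
285 [(106, 70), (107, 66), (108, 55), (109, 53), (110, 48), (111, 45), (112, 45), (113, 50), (114, 79), (115, 128), (116, 154), (117, 163), (118, 204), (119, 229), (120, 236), (121, 233), (122, 211), (123, 146), (124, 112), (125, 109), (126, 120), (127, 145), (128, 156), (129, 159)]
292 [(106, 69), (107, 62), (108, 56), (109, 50), (110, 50), (111, 55), (112, 73), (113, 104), (114, 125), (115, 128), (116, 132), (117, 155), (118, 203), (119, 227), (120, 232), (121, 232), (122, 205), (123, 145), (124, 111), (125, 109), (126, 120), (127, 145), (128, 154), (129, 158)]
```

carry_out(deltas=[[[0,0,0.025],[0,0,0]],[[0,0,0.025],[0,0,0]],[[0,0,0.025],[0,0,0]],[[0,0,0.015],[0,0,0]],[[0,0,0.008],[0,0,0]],[[0,0,0],[0,0,0]],[[0,0,0],[0,0,0]],[[0,0,0],[0,0,0]]])

```text
time_s: 15.75
eef_pos: [662.0, 273.3, 93.9]
ee_rot: [[-0.812, 0.545, 0.206], [0.53, 0.838, -0.13], [-0.244, 0.003, -0.97]]
ft_force: [0.1, 1.1, -0.2]
width: 0.005
grip_force: 0.0
```

```bash
python3 - <<'E'
from h import *
inbed();go(O+RB@np.array([-108,0,12]),Rpush,1)
E
```

```text
t 15.75 bed [-125.5   -1.8   13.9] ft bed [ 0.5 -1.  -0.1] 0.004560346625791607 0.0 [-0.37  0.67 -0.25  1.61  0.51  0.84  0.1 ]
1 x [[0.0175, -0.0018, 0.0019], [0.0034, 0.0019, -0.0002]]
```

carry_out(deltas=[[[0.008,-0.0018,0.0015],[0,0,0]],[[0.0095,0,0],[0,0,0]],[[0.004,0,0],[0,0,0]],[[0.004,0,0],[0,0,0]],[[0.006,0,0],[0,0,0]],[[0.006,0,0],[0,0,0]],[[0.006,0,0],[0,0,0]],[[0.006,0,0],[0,0,0]],[[0.006,0,0],[0,0,0]],[[0.006,0,0],[0,0,0]],[[0,0,0],[0,0,0]],[[0,0,0],[0,0,0]]])

```text
time_s: 17.25
eef_pos: [610.5, 303.8, 76.1]
ee_rot: [[-0.813, 0.545, 0.204], [0.529, 0.838, -0.131], [-0.242, 0.001, -0.97]]
ft_force: [-0.4, -0.1, 0.4]
width: 0.004
grip_force: 0.0
```

```bash
python3 - <<'E'
from h import *
inbed();i=arm.camera_info('wrist');im=arm.grab_frame('wrist')[:,:,::-1].copy()
cv2.imwrite('pics/w6.png',im);go(O+RB@np.array([-30,0,12]),Rpush,8)
E
```

```text
t 17.25 bed [-63.2   0.9  11.1] ft bed [0.2 0.3 0.5] 0.004085582938498094 0.0 [-0.45  0.65 -0.24  1.69  0.53  0.8  -0.01]
8 x [[0.0042, 0.0001, -0.0001], [0.0002, 0.0001, 0.0]]
```

View pics/w6.png

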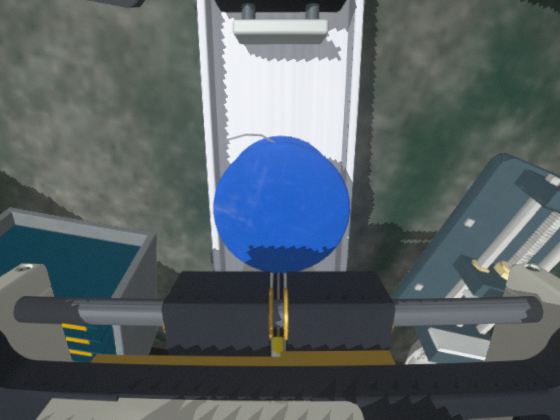

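carry_out(deltas=[[[0.004,0,0],[0,0,0]],[[0.006,0,0],[0,0,0]],[[0.006,0,0],[0,0,0]],[[0.006,0,0],[0,0,0]],[[0.006,0,0],[0,0,0]],[[0.004,0,0],[0,0,0]],[[0.002,0,0],[0,0,0]],[[0,0,0],[0,0,0]],[[0,0,0],[0,0,0]]])

```text
time_s: 18.42
eef_pos: [583.3, 321.7, 68.2]
ee_rot: [[-0.813, 0.546, 0.205], [0.53, 0.838, -0.131], [-0.243, 0.002, -0.97]]
ft_force: [0.2, -1.0, 0.1]
width: 0.006
grip_force: 0.0
```

```bash
cat >m.py <<'E'
from h import *
import sys
s=inbed();i=arm.camera_info('wrist');im=arm.grab_frame('wrist')[:,:,::-1].copy();cv2.imwrite(sys.argv[1],im)
m=cv2.inRange(cv2.cvtColor(im,40),(100,120,40),(130,255,255));m[:,:180]=0;m[:,380:]=0
ys,xs=np.nonzero(m);print('blue rows',ys.min(),'cols',xs.min(),xs.max())
a=np.linspace(0,6.28,200)
def pred(p):
    u=np.vstack([proj(i,O+RB@np.array([p[0]+30*np.cos(q),p[1]+30*np.sin(q),z])) for q in a for z in (0,40)]);return np.array([u[:,1].min()-ys.min(),(u[:,0].min()+u[:,0].max()-xs.min()-xs.max()-1)/2])
print('reel xy',least_squares(pred,[0,0],diff_step=.01,x_scale=10).x)
g=cv2.cvtColor(im,6);c=[int(proj(i,O+RB@np.array([50,y,26.]))[0][0]) for y in (-12,12)]
f=lambda x:proj(i,O+RB@np.array([x,0,26.]))[0][1]
for k in c:
    col=g[:,k].astype(int);r0,r1=int(f(70)),int(f(40));print(k,[(r,round(float(np.interp(-r,[-f(x) for x in range(30,80)],range(30,80))),1),int(col[r])) for r in range(max(r0,0),r1)])
E
python3 m.py pics/w7.png
```

```text
t 18.425 bed [-29.7   0.7  11.3] ft bed [-0.7  0.7 -0. ] 0.006081182371214239 0.0 [-0.5   0.64 -0.24  1.73  0.54  0.78 -0.08]
blue rows 0 cols 180 347
reel xy [63.05968931  6.19456467]
306 [(71, 70.3, 40), (72, 69.9, 40), (73, 69.5, 45), (74, 69.1, 46), (75, 68.7, 43), (76, 68.3, 44), (77, 67.9, 47), (78, 67.5, 48), (79, 67.1, 49), (80, 66.7, 50), (81, 66.3, 42), (82, 65.9, 42), (83, 65.5, 44), (84, 65.1, 50), (85, 64.7, 65), (86, 64.3, 72), (87, 63.9, 74), (88, 63.5, 72), (89, 63.1, 75), (90, 62.7, 83), (91, 62.3, 106), (92, 61.9, 117), (93, 61.5, 121), (94, 61.1, 119), (95, 60.6, 121), (96, 60.2, 121), (97, 59.8, 122), (98, 59.4, 121), (99, 59.0, 122), (100, 58.6, 122), (101, 58.2, 124), (102, 57.8, 131), (103, 57.3, 171), (104, 56.9, 223), (105, 56.5, 232), (106, 56.1, 238), (107, 55.7, 240), (108, 55.3, 237), (109, 54.8, 238), (110, 54.4, 236), (111, 54.0, 234), (112, 53.6, 234), (113, 53.2, 230), (114, 52.7, 220), (115, 52.3, 202), (116, 51.9, 172), (117, 51.5, 154), (118, 51.0, 165), (119, 50.6, 166), (120, 50.2, 165), (121, 49.8, 164), (122, 49.3, 165), (123, 48.9, 165), (124,
[... 888 characters left out ...]
104, 56.9, 222), (105, 56.5, 236), (106, 56.1, 244), (107, 55.7, 245), (108, 55.3, 244), (109, 54.8, 242), (110, 54.4, 241), (111, 54.0, 239), (112, 53.6, 237), (113, 53.2, 234), (114, 52.7, 226), (115, 52.3, 207), (116, 51.9, 175), (117, 51.5, 159), (118, 51.0, 167), (119, 50.6, 167), (120, 50.2, 169), (121, 49.8, 168), (122, 49.3, 170), (123, 48.9, 184), (124, 48.5, 237), (125, 48.1, 251), (126, 47.6, 251), (127, 47.2, 252), (128, 46.8, 252), (129, 46.3, 252), (130, 45.9, 252), (131, 45.5, 252), (132, 45.0, 252), (133, 44.6, 252), (134, 44.2, 252), (135, 43.7, 251), (136, 43.3, 218), (137, 42.8, 174), (138, 42.4, 215), (139, 42.0, 247), (140, 41.5, 251), (141, 41.1, 251), (142, 40.6, 251)]
```

```bash
python3 - <<'E'
s=open('m.py').read()
s=s.replace("ys,xs=np.nonzero(m);","n,l,st,_=cv2.connectedComponentsWithStats(m);ys,xs=np.nonzero(l==1+np.argmax(st[1:,4]));")
k=s.index("for k in c:");s=s[:k]+"""
for k in c:
    col=g[:,k].astype(float);r0,r1=max(int(f(64)),0),int(f(45))
    a0=max(range(int(f(60)),int(f(48))),key=lambda r:col[r-1]-col[r+1]);w=np.clip(np.gradient(-col)[a0-3:a0+4],0,None)
    e=(w*np.arange(a0-3,a0+4)).sum()/w.sum();print('plate edge row',round(e,2),'x',round(float(np.interp(-e,[-f(x) for x in range(30,80)],range(30,80))),2))
"""
open('m.py','w').write(s)
E
python3 m.py pics/w8.png
```

```text
t 18.475 bed [-29.8   0.7  11.3] ft bed [-0.2 -0.2 -0.9] 0.006984063933877779 0.0 [-0.49  0.64 -0.24  1.73  0.54  0.78 -0.08]
blue rows 137 cols 212 347
reel xy [10.81399914 -0.05616397]
plate edge row 114.93 x 52.29
plate edge row 114.9 x 52.31
```

carry_out(deltas=[[[0.003,0,0],[0,0,0]],[[0.003,0,0],[0,0,0]],[[0.002,0,0],[0,0,0]],[[0.001,0,0],[0,0,0]],[[0,0,0],[0,0,0]],[[0,0,0],[0,0,0]]])

```text
time_s: 19.27
eef_pos: [575.7, 326.5, 65.8]
ee_rot: [[-0.813, 0.546, 0.204], [0.53, 0.838, -0.131], [-0.243, 0.002, -0.97]]
ft_force: [-0.5, -0.3, 0.5]
width: 0.002
grip_force: 0.0
```

```bash
cat > av.py <<'E'
from h import *
F=[];X=[]
for k in range(6):
    arm.grab_frame('wrist');s=arm.state();F.append(RB.T@s['ft_force']);X.append(RB.T@(s['eef_pos']-O))
print(s['time_s'],'F',np.mean(F,0).round(2),'+-',np.std(F,0).round(1),'X',np.mean(X,0).round(2))
E
python3 av.py; python3 m.py pics/w9.png
```

```text
19.575 F [-0.22 -0.25  0.08] +- [0.6 0.6 0.3] X [-20.56   0.73  11.25]
t 19.575 bed [-20.6   0.7  11.3] ft bed [-1.   0.6  0.3] 0.009278186483203716 0.0 [-0.51  0.64 -0.24  1.74  0.55  0.78 -0.1 ]
blue rows 139 cols 212 347
reel xy [18.93360882 -0.02237948]
plate edge row 143.86 x 48.93
plate edge row 144.04 x 48.85
```

carry_out(deltas=[[[0.001,0,0],[0,0,0]],[[0.001,0,0],[0,0,0]],[[0,0,0],[0,0,0]]])

```text
time_s: 20.0
eef_pos: [574.3, 327.5, 65.5]
ee_rot: [[-0.813, 0.546, 0.205], [0.53, 0.838, -0.131], [-0.243, 0.002, -0.97]]
ft_force: [0.6, -0.4, 0.8]
width: 0.008
grip_force: 0.3
```

```bash
python3 av.py
```

```text
20.3 F [-0.59 -0.18 -0.36] +- [0.5 0.6 0.5] X [-18.69   0.74  11.25]
```

carry_out(deltas=[[[0.0007,0,0],[0,0,0]],[[0,0,0],[0,0,0]],[[0,0,0],[0,0,0]]])

```text
time_s: 20.68
eef_pos: [574.0, 327.7, 65.4]
ee_rot: [[-0.813, 0.546, 0.205], [0.53, 0.838, -0.131], [-0.243, 0.002, -0.97]]
ft_force: [1.3, -1.4, 0.8]
width: 0.008
grip_force: 0.8
```

```bash
python3 av.py
```

```text
20.975 F [-1.99 -0.49  0.25] +- [0.5 0.4 0.5] X [-18.18   0.71  11.29]
```

carry_out(deltas=[[[0.0007,0,0],[0,0,0]],[[0,0,0],[0,0,0]],[[0,0,0],[0,0,0]]])

```text
time_s: 21.35
eef_pos: [573.5, 328.1, 65.3]
ee_rot: [[-0.812, 0.546, 0.205], [0.53, 0.838, -0.131], [-0.243, 0.002, -0.97]]
ft_force: [3.3, -1.4, 0.7]
width: 0.006
grip_force: 1.5
```

```bash
python3 av.py
```

```text
21.65 F [-3.28 -0.52  0.89] +- [0.3 0.2 0.4] X [-17.55   0.68  11.32]
```

carry_out(deltas=[[[0.0005,0,0],[0,0,0]],[[0,0,0],[0,0,0]],[[0,0,0],[0,0,0]]])

```text
time_s: 22.02
eef_pos: [573.1, 328.3, 65.1]
ee_rot: [[-0.812, 0.546, 0.205], [0.53, 0.838, -0.131], [-0.243, 0.002, -0.97]]
ft_force: [4.2, -2.6, 1.9]
width: 0.005
grip_force: 2.2
```

```bash
python3 av.py
```

```text
22.325 F [-4.49 -0.5   0.96] +- [0.3 0.4 0.7] X [-17.02   0.68  11.3 ]
```

carry_out(deltas=[[[0.0005,0,0],[0,0,0]],[[0,0,0],[0,0,0]],[[0,0,0],[0,0,0]]])

```text
time_s: 22.7
eef_pos: [572.6, 328.6, 65.0]
ee_rot: [[-0.812, 0.546, 0.205], [0.53, 0.838, -0.131], [-0.243, 0.002, -0.97]]
ft_force: [4.3, -3.4, 2.6]
width: 0.003
grip_force: 2.8
```

```bash
python3 av.py
```

```text
23.0 F [-5.56 -0.27  1.03] +- [0.6 0.4 0.3] X [-16.59   0.69  11.31]
```

carry_out(deltas=[[[-0.0007,0,0],[0,0,0]],[[-0.0007,0,0],[0,0,0]],[[-0.0007,0,0],[0,0,0]],[[-0.001,0,0],[0,0,0]],[[-0.004,0,0],[0,0,0]],[[-0.01,0,0],[0,0,0]],[[-0.02,0,0],[0,0,0]],[[-0.01,0,-0.02],[0,0,0]],[[0,0,-0.03],[0,0,0]],[[0,0,-0.03],[0,0,0]],[[0,0,0],[0,0,0]],[[0,0,0],[0,0,0]]])

```text
time_s: 24.5
eef_pos: [594.2, 314.1, 154.3]
ee_rot: [[-0.813, 0.546, 0.205], [0.53, 0.838, -0.131], [-0.243, 0.002, -0.97]]
ft_force: [0.6, 0.8, -0.3]
width: 0.005
grip_force: 0.0
```

```bash
python3 m.py pics/w10.png
```

```text
t 24.5 bed [-63.4   1.1  91.7] ft bed [-0.  -1.  -0.3] 0.005022856135588065 0.0 [-0.44  0.54 -0.28  1.67  0.48  0.93  0.03]
blue rows 58 cols 233 325
reel xy [ 2.18185347e+01 -1.38142765e-02]
plate edge row 60.26 x 52.57
plate edge row 60.25 x 52.57
```

View pics/w10.png

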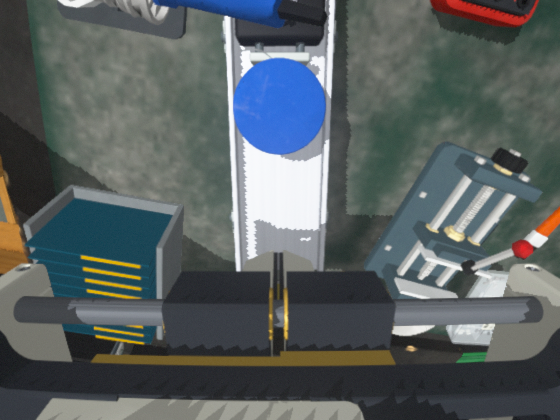

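The reel (centre about (279,105)) sits centred between the rails, touching the plate at row 58. Everything else is in place and the gripper is clear. Handing in.

```bash
python3 -c "
from rig import arm
print(arm.job_done())"
```

```text
the job is handed in; nothing more can be done
None
```

I handed the job in with the reel resting flat against the escapement stop, after pushing it until the stop gave about 2 mm (worked out from push force and travel, 5.6 N peak), with the gripper clear and the bystanders untouched; no verdict came back.

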